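Put the glass dice in their dish and fit its label behind the shelf lip

TASK

Give the glass dice their home on the shelf: take both dice out of the wooden tray and set them, not drop them, in the white dish, letting go of them there. Then lift the black label holder out of its wooden card stand and push it down behind the aluminium lip of the shelf edge, upright and centred in front of the dish, until its foot is fully home on the bottom of the slot. The foot is self-adhesive: finish while still holding it there firmly pressed down, do not let go, and leave the dish, organiser, coasters and card box where they are.

Things in the scene. Friction and masses are not known exactly. Their poses are not given: they have to be found in the camera images.
- die_green_center (a point): centre of the green glass die, a 20 mm cube with white pips, 20 g, lying flat on the tray floor; axes square to its faces
- die_amber_center (a point): centre of the amber glass die, a 20 mm cube with white pips, 20 g, lying flat on the tray floor; axes square to its faces
- tray: wooden dice tray, 150 (its x) x 210 (its y) x 30 mm high, 8 mm walls, floor 6 mm thick; loose, 0.4 kg; origin at the centre of its underside. The dice lie at least 39 mm from its walls' inner faces (die centre to wall) and 70 mm apart
- dish_in (a point): centre of the inner floor of the round white ceramic dish on the shelf: flat floor about 100 mm across, 5 mm thick, rim 124 mm across and 30 mm above the dish's underside (25 mm above this point); loose, 0.3 kg
- dish: the same white dish; origin at the centre of its underside, resting on the shelf board about 105 mm behind the slot
- stand: beech card stand, a block 60 (its x) x 120 (its y) x 28 mm high with a groove 10 mm wide and 16 mm deep along its y; the label holder stands in the groove, foot on the groove's bottom, 12 mm above the worktop; loose, 0.13 kg; origin at the centre of its underside
- holder_mid (a point): centre (half-way up) of the black label holder, an upright flat frame 8 mm thick (its x), 60 mm wide (its y), 85 mm tall (its z, up), about 45 g, with a white card with green pips on both faces, so either face may look forward. Its foot is tapered for entry: 4.6 mm thick at the underside, widening to the full 8 mm at 8 mm up. In the stand its upper 69 mm stand free above the stand
- holder_foot (a point): middle of the label holder's underside, 42.5 mm below holder_mid; same axes
- channel: rigid aluminium ticket channel along the front edge of the shelf; origin at the middle of the bottom of its slot, 54 mm above the worktop; x points across the slot, away from the robot, y along the slot, z up. The slot is 600 mm long and 11 mm wide (x from -5.5 to +5.5 mm) and open at the top; on the robot's side it has the lip, 4 mm thick, top 28 mm above the slot's bottom; on the far side is the front edge of the plywood board, top 16 mm above the slot's bottom
- shelf: low plywood riser shelf standing fixed on the worktop, 600 mm long, board top 70 mm above the worktop, 230 mm deep; origin on the worktop straight below channel, same axes
- organiser: bystander: closed black plastic organiser with two grey latches, 194 x 119 x 42 mm high, standing at one end of the shelf board; origin at the centre of its underside
- coasters: bystander: stack of four round silicone coasters, 92 mm across, 24 mm high, at the other end of the shelf board; origin at the centre of its underside
- cardbox: bystander: blue deck-of-cards box, 92 x 66 x 20 mm high, lying on the worktop between tray and stand; origin at the centre of its underside

How it is judged (in metres and radians):
On the way, in this order (a step that is already met when the one before it is completed fails the run):
1. both dice lie in the dish, let go and at rest (horizontal distance between each of die_green_center, die_amber_center and dish_in below 0.047 m and z of die_green_center in the frame of dish_in between 0.005 and 0.04 m and contact force between the fingers and die_green below 0.01 N and linear speed of each of die_green, die_amber below 0.03 m/s and z of die_amber_center in the frame of dish_in between 0.005 and 0.04 m and contact force between the fingers and die_amber below 0.01 N), for 0.2 s.
2. the label holder has been lifted clear out of the card stand (contact force between holder and stand below 0.01 N and height (world z) of holder_foot above 0.04 m), for 0.1 s.
3. the label holder stands home in the slot behind the lip, in front of the dish (z of holder_foot in the frame of channel between -0.003 and 0.003 m and x of holder_foot in the frame of channel between -0.004 and 0.004 m and angle between holder_foot's own z axis and vertical below 0.1 rad and angle between the y axis of holder_foot and the y axis of channel, either way round below 0.1 rad and y of dish in the frame of holder_foot between -0.025 and 0.025 m), for 0.2 s.
At the end, for the whole second after the job is handed in: Both dice at rest in the dish, let go; holder's foot within 3 mm of the slot's bottom, upright and along the slot within 0.1 rad, within 25 mm of the dish's centre line; fingers bear on the holder, pressing it into the channel with over 3 N; dish upright on the shelf (all of step 1 and all of step 3 and contact force between holder and channel above 3 N and contact force between the fingers and holder above 3 N and linear speed of holder below 0.02 m/s and angle between dish's own z axis and vertical below 0.1 rad and z of dish in the frame of shelf above 0.06 m); the arm keeps its last pose, push and grip.
It fails at once if a die is dropped (falls free faster than 0.9 m/s, about 40 mm) ((linear speed of die_green above 0.9 m/s and contact force between the fingers and die_green below 0.01 N) or (linear speed of die_amber above 0.9 m/s and contact force between the fingers and die_amber below 0.01 N)).
It fails at once if the dish is shoved more than 25 mm (distance of dish from where it was at the start of the episode above 0.025 m).
It fails at once if the organiser, coasters or card box are moved more than 20 mm (distance of any of organiser, coasters, cardbox from where it was at the start of the episode above 0.02 m).
It also fails if it takes over 67 s, if anything falls off the work surface, if the arm or the gripper's body presses on something with over 40 N, if the wrist force passes 120 N, or if a joint passes its speed limit or range.

ROBOT

A 6-joint arm with a two-finger parallel gripper is mounted at the origin on the work surface. World frame = base frame: x ahead of the robot, y to its left, z up, the work surface at z = 0. Lengths are in mm, angles in rad, forces in N, time in s.
With the tool pointing down it reaches from about 350 to 850 mm from the base axis. Payload 8.1 kg.
Tool frame: the origin (TCP) lies at the very end of the fingers, on their centre line; the grasp point (between the pads) lies 19 mm behind it; z points along the fingers, y is the line along which they close (so a half turn about z gives the same grasp; the last joint's range is limited). The gripper opens to 93 mm and grips with 3 to 60 N. Pads are 15 mm wide; open, the fingers measure 128 mm over their backs; the gripper's body (75 mm by 188 mm) begins 65 mm behind the grasp point.
Start: joints at [-1.367, 0.13, 1.488, -0, 1.523, -0.085], TCP at [170.901, -575.15, 194.535] pointing down, gripper open.
Joint ranges: [-2.96, 2.96], [-0.89, 2.26], [0.02, 2.5], [-1.34, 4.48], [0, 2.73], [-2.66, 2.66]. Speed limits (rad/s): [2.39, 2.39, 2.79, 3.14, 3.14, 3.14].

INTERFACE

Orientations are given as a unit quaternion [w, x, y, z].
In Python, from workcell import bot gives the robot as it stands. Calls block until the motion is done:
- bot.move_to(position, orientation): joint-space move of the TCP to a pose.
- bot.move_straight(position, vel=150, rot=None, max_force=None): straight line of the TCP; rot=None keeps the orientation; vel is the mean speed in mm/s. With max_force (N) it stops when the force on the tool has changed by that much, and returns True; else False.
- bot.move_joints(angles): joint-space move.
- bot.gripper_open() and bot.grab(strength=None): open the fingers fully, or close them until they stop; strength is the grip in N (None keeps the last).
- bot.dwell(seconds).
- bot.inverse_kinematics(position, orientation): joint angles nearest the present ones, or None.
- bot.observe(): the state.
- bot.grab_frame(name): name is "scene" or "top" or "wrist"; returns the picture (400x640x3 uint8, red, green, blue); there is no depth.
- bot.get_calibration(name): a dict with "mtx" (3x3 intrinsics, pixels), "world_from_camera" (4x4, takes a point from camera to world coordinates). Camera axes: x right, y down, z forward; pixel columns grow to the right and rows downward; lengths in mm; the calibration is good to about 2 mm. A picture is of the moment at which its call begins: read the wrist's pose just before it. get_calibration takes no time and is no camera call; for the wrist camera it gives the pose at the moment of the call.
A pose or a line that the arm cannot do raises bot.MotionError and nothing moves.
- bot.sign_off(): hands the job in; it is judged then, once.
Trained networks look in the newest picture that a camera, given by its name, has taken for a name from the list of things; names that differ only in an ending like _2 or _b are one class to them, and where a whole thing is asked for, a point or a joint stands for the part that bears it (a point fixed in the world has none). Each returns a list of dicts, best first, with "confidence" (0 to 1); they miss things now and then, are a little off and sometimes report something else, mostly with a low value. They report only what shows in the picture. A call takes as long as a camera call.
- bot.look_for(query, camera): "xy" ([column, row] in pixels, amid what is visible of it).
- bot.spot_point(query, camera): "xy" ([column, row] in pixels: a listed point, or the origin of a listed thing).
The state is a dict: "time": time; "qpos": joint angles; "qd": joint speeds; "effort": joint torques, N m; "tcp_pos": TCP position; "eef_rot": TCP orientation; "force": force on the tool from outside, world axes, zero at the start; "moment": the same for the moment, N m; "width": opening from 0.0 (shut) to 1.0 (fully open); "grasp_force": force on a finger pad.
Only numpy, scipy, OpenCV 4.12 (cv2) and the standard library are available. Lean on these libraries where they do the work, as an engineer would, in place of code of your own. Each camera call takes 0.05 s, during which the arm holds its last target. There are 200 camera calls.

## Working session

There is one attempt and no reset: what is moved stays moved. The work goes in short steps, each a Python script; the robot and the scene stay as the last script left them, time stands still between calls to the robot, and variables do not carry over. Pictures are saved under pics/ and viewed, at most 10 in all, crops included, and the job is handed in when it is done.

```bash
mkdir -p pics; ls
cat > h.py <<'E'
from workcell import bot
import numpy as np, cv2
from scipy.spatial.transform import Rotation as R
def save(img,n): cv2.imwrite(f'pics/{n}.png',img[:,:,::-1])
def ray(cal,xy):
    K=np.array(cal['mtx']);T=np.array(cal['world_from_camera'])
    d=T[:3,:3]@np.linalg.solve(K,[xy[0],xy[1],1.]);return T[:3,3],d/np.linalg.norm(d)
def tri(rays):
    A=sum(np.eye(3)-np.outer(d,d) for o,d in rays);b=sum((np.eye(3)-np.outer(d,d))@o for o,d in rays)
    p=np.linalg.solve(A,b);return p,[float(np.linalg.norm((np.eye(3)-np.outer(d,d))@(p-o))) for o,d in rays]
def onz(r,z): o,d=r;return o+d*(z-o[2])/d[2]
def down(yaw): # tool z down, tool y axis at angle yaw (world) 
    y=np.array([np.cos(yaw),np.sin(yaw),0]);z=np.array([0,0,-1.]);x=np.cross(y,z)
    q=R.from_matrix(np.c_[x,y,z]).as_quat();return [q[3],q[0],q[1],q[2]]
def proj(cal,p):
    K=np.array(cal['mtx']);T=np.linalg.inv(np.array(cal['world_from_camera']));c=T[:3,:3]@p+T[:3,3];u=K@c;return u[:2]/u[2]
E
python3 - <<'E'
from h import *
s=bot.observe();print(s)
ims=[]
for c in ['scene','top','wrist']:
    cal=bot.get_calibration(c);im=bot.grab_frame(c);save(im,c+'0');ims.append(im)
    print(c,np.array(cal['world_from_camera']).round(2).tolist(),np.array(cal['mtx']).round(1).tolist())
    if c=='wrist':continue
    for n in ['die_green_center','die_amber_center','tray','dish_in','dish','stand','holder_mid','holder_foot','channel','shelf','organiser','coasters','cardbox']:
        r=bot.spot_point(n,c); print(n,[(np.round(x['xy'],1).tolist(),round(x['confidence'],2), onz(ray(cal,x['xy']),0).round(0).tolist()) for x in r[:2]])
E
```

```text
pics
{'time': 0.0, 'qpos': array([-1.36738992e+00,  1.31094841e-01,  1.48928704e+00, -4.96951400e-06,
        1.52300331e+00, -8.54024547e-02]), 'qd': array([-2.29050498e-04,  4.82327342e-05, -3.54402606e-04,  4.31744093e-04,
        1.18293815e-06, -6.41477908e-04]), 'effort': array([ 1.02317947e-03, -5.59841323e+01, -4.91760564e+01,  7.69307208e-02,
        3.58342601e-02, -2.42399619e-04]), 'tcp_pos': array([ 170.7799764 , -574.54138037,  193.52284609]), 'eef_rot': array([-8.94563715e-04,  9.89591371e-01,  1.43903146e-01, -5.53284979e-05]), 'force': array([-0.00503011,  0.22756096,  0.43287585]), 'moment': array([0.02150512, 0.03282871, 0.02058354]), 'grasp_force': 0.0, 'width': 0.9975980784785453}
scene [[-0.55, 0.71, -0.44, 1028.9], [0.84, 0.47, -0.28, 309.38], [0.01, -0.53, -0.85, 969.58], [0.0, 0.0, 0.0, 1.0]] [[488.8, 0.0, 324.1], [0.0, 488.8, 192.1], [0.0, 0.0, 1.0]]
die_green_center [([415.2, 196.0], 0.46, [414.0, 168.0, 0.0])]
die_amber_center [([305.0, 237.7], 0.62, [645.0, 16.0, 0.0]), ([456.2, 212.9], 0.53, [402.0, 267.0, 0.0])]
tray [([434.6, 205.9], 0.63, [413.0, 218.
[... 1376 characters left out ...]
holder_mid [([414.5, 247.9], 0.65, [433.0, -218.0, 0.0])]
holder_foot [([410.1, 255.5], 0.44, [414.0, -205.0, 0.0]), ([339.8, 193.7], 0.44, [582.0, -27.0, 0.0])]
channel [([337.8, 191.7], 0.91, [588.0, -22.0, 0.0]), ([244.2, 255.6], 0.71, [423.0, 227.0, 0.0])]
shelf [([335.0, 197.2], 0.68, [573.0, -14.0, 0.0])]
organiser [([422.0, 139.1], 0.88, [731.0, -258.0, 0.0]), ([311.5, 151.4], 0.16, [703.0, 47.0, 0.0])]
coasters [([245.7, 148.5], 0.88, [715.0, 228.0, 0.0])]
cardbox [([343.0, 261.6], 0.73, [402.0, -30.0, 0.0])]
wrist [[0.29, -0.93, -0.23, 234.4], [-0.96, -0.28, -0.07, -555.83], [0.0, 0.24, -0.97, 385.34], [0.0, 0.0, 0.0, 1.0]] [[356.1, 0.0, 315.3], [0.0, 356.1, 199.4], [0.0, 0.0, 1.0]]
```

View pics/scene0.png

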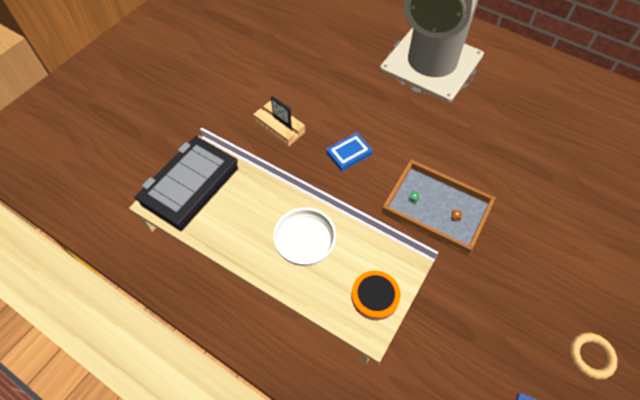

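View pics/top0.png

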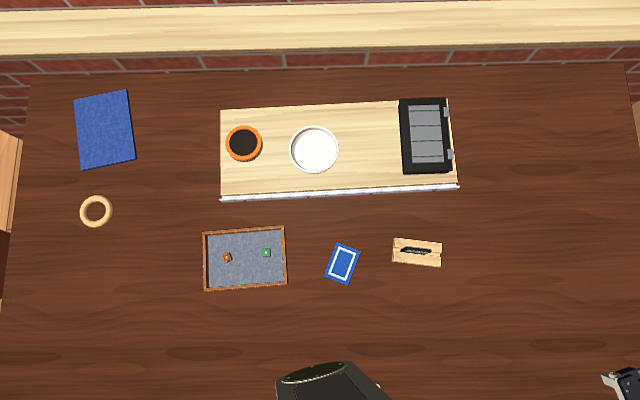

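The scene view shows the dish at (306,237), green die (415,197), amber die (457,214) and holder in stand (281,115). The top view agrees: dice at (267,252) and (227,258), holder at (415,250), dish at (313,150). Next, close wrist views from two places over each area.

```bash
cat > views.py <<'E'
from h import *
import pickle
D={}
def view(tag,pos,names,yaw=-np.pi/2):
    bot.move_to(pos,down(yaw)); bot.dwell(0.15)
    cal=bot.get_calibration('wrist');im=bot.grab_frame('wrist');save(im,tag)
    D[tag]=dict(cal=cal,im=im,det={n:bot.spot_point(n,'wrist') for n in names})
    for n in names: print(tag,n,[(np.round(x['xy'],1).tolist(),round(x['confidence'],2)) for x in D[tag]['det'][n][:2]])
hn=['holder_mid','holder_foot','stand']; cn=['channel','dish','dish_in','holder_foot'][:3]; dn=['die_green_center','die_amber_center','tray']
view('h1',[420,-230,200],hn)
view('h2',[380,-170,230],hn)
view('c1',[560,0,300],cn)
view('c2',[600,60,300],cn)
view('d1',[400,180,200],dn)
view('d2',[420,250,220],dn)
print(bot.observe()['time'])
pickle.dump(D,open('D.pkl','wb'))
for n,tags in [(x,('h1','h2')) for x in hn]+[(x,('c1','c2')) for x in cn]+[(x,('d1','d2')) for x in dn]:
    rs=[ray(D[t]['cal'],D[t]['det'][n][0]['xy']) for t in tags if D[t]['det'][n]]
    if len(rs)==2: p,e=tri(rs);print(n,p.round(1),np.round(e,1))
E
python3 views.py; python3 -c "
import cv2,numpy as np
i=[cv2.imread(f'pics/{n}.png') for n in ['h1','c1','d1','h2','c2','d2']]
m=np.vstack([np.hstack(i[k:k+2]) for k in (0,2,4)]);cv2.imwrite('pics/m1.png',cv2.resize(m,(640,600),interpolation=cv2.INTER_AREA))"
```

```text
h1 holder_mid [([287.3, 178.1], 0.93)]
h1 holder_foot [([288.6, 171.4], 0.79)]
h1 stand [([302.4, 169.2], 0.61), ([290.5, 170.4], 0.47)]
h2 holder_mid [([351.4, 133.4], 0.67)]
h2 holder_foot [([343.9, 132.4], 0.97), ([10.2, 125.7], 0.52)]
h2 stand [([355.8, 131.7], 0.87)]
c1 channel [([332.2, 152.5], 0.78)]
c1 dish [([274.9, 65.2], 0.87)]
c1 dish_in [([276.9, 61.9], 0.86)]
c2 channel [([380.0, 185.4], 0.74)]
c2 dish [([330.2, 102.3], 0.73)]
c2 dish_in [([330.4, 101.0], 0.63)]
d1 die_green_center [([325.6, 148.2], 0.74)]
d1 die_amber_center [([229.8, 159.0], 0.76)]
d1 tray [([276.1, 160.3], 0.88)]
d2 die_green_center [([390.5, 162.3], 0.61)]
d2 die_amber_center [([296.2, 171.8], 0.72)]
d2 tray [([339.3, 170.2], 0.94), ([611.5, 7.6], 0.32)]
8.325
holder_mid [ 426.  -204.8   67.2] [0.5 0.5]
holder_foot [ 423.7 -201.9   13.5] [0.2 0.2]
stand [ 424.1 -216.4    2. ] [0.5 0.5]
channel [576.9 -21.4  55. ] [0.3 0.3]
dish [675.8  43.1  74.7] [0.6 0.6]
dish_in [678.5  41.9  71.2] [0.8 0.8]
die_green_center [432.9 169.7  33.2] [0.6 0.6]
die_amber_center [419.4 271.2  12.9] [0.5 0.5]
tray [418.7 222.4   6.3] [2. 2.]
```

View pics/m1.png

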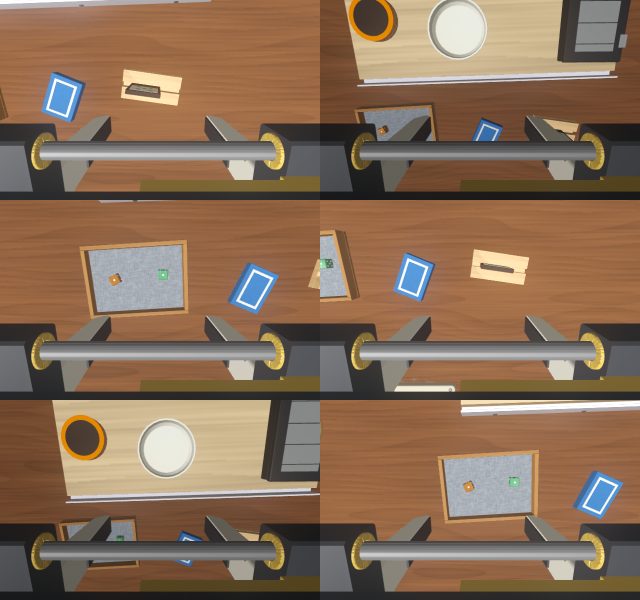

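Montage: each wrist view shows its target unobstructed. The holder is in the stand at about (287,178) in h1, the dice sit in the tray, and the dish is behind the slot. Next, orientations by segmentation.

```bash
cat > seg.py <<'E'
from h import *
import pickle
D=pickle.load(open('D.pkl','rb'))
def rectdir(cal,box,z):
    P=np.array([onz(ray(cal,p),z)[:2] for p in box]);e=[P[1]-P[0],P[2]-P[1]]
    return P.mean(0).round(1),[(round(float(np.linalg.norm(v)),1),round(float(np.degrees(np.arctan2(v[1],v[0]))),1)) for v in e]
tiles=[]
for t in ['d1','d2']:
    im=D[t]['im'];cal=D[t]['cal'];hsv=cv2.cvtColor(im,cv2.COLOR_RGB2HSV)
    for n,lo,hi in [('green',(50,90,40),(85,255,255)),('amber',(5,130,60),(22,255,255))]:
        x,y=map(int,D[t]['det'][f'die_{n}_center'][0]['xy']);m=np.zeros(im.shape[:2],np.uint8)
        m[y-18:y+18,x-18:x+18]=cv2.inRange(hsv,lo,hi)[y-18:y+18,x-18:x+18];m=cv2.morphologyEx(m,cv2.MORPH_CLOSE,np.ones((5,5)))
        c=max(cv2.findContours(m,0,2)[0],key=cv2.contourArea);M=cv2.moments(c)
        print(t,n,cv2.contourArea(c),(M['m10']/M['m00'],M['m01']/M['m00']),rectdir(cal,cv2.boxPoints(cv2.minAreaRect(c)),26))
        tiles.append(cv2.resize(im[y-20:y+20,x-20:x+20],(200,200),interpolation=cv2.INTER_CUBIC))
for t in ['h1','h2']:
    x,y=map(int,D[t]['det']['stand'][0]['xy']);im=D[t]['im']
    tiles.append(cv2.resize(im[y-50:y+50,x-75:x+75],(400,266),interpolation=cv2.INTER_CUBIC))
save(np.vstack([np.hstack(tiles[:4]),np.hstack(tiles[4:])]),'m2')
# channel direction: bright lip line
for t in ['c1','c2']:
    cal=D[t]['cal']; 
    g=cv2.cvtColor(D[t]['im'],cv2.COLOR_RGB2GRAY);L=cv2.createLineSegmentDetector().detect(g)[0][:,0]
    for l in L:
        a=np.hypot(l[2]-l[0],l[3]-l[1])
        if a>120 and l[1]<240:
            for z in (82,70):
                P=onz(ray(cal,l[:2]),z);Q=onz(ray(cal,l[2:]),z)
                print(t,z,P[:2].round(1),Q[:2].round(1),'ang from y',round(float(np.degrees(np.arctan((P[0]-Q[0])/(P[1]-Q[1])))),2),end=' | ')
            print()
E
python3 seg.py
```

```text
d1 green 288.5 (325.4858463316002, 149.48584633160021) (array([430.2, 169.8]), [(17.3, -90.0), (17.3, -179.3)])
d1 amber 301.0 (228.45514950166114, 159.4235880398671) (array([419.9, 269.8]), [(18.7, -64.2), (18.4, -155.9)])
d2 green 196.0 (385.6326530612245, 162.78231292517006) (array([430.7, 171.2]), [(20.5, -90.0), (17.5, -176.8)])
d2 amber 273.0 (296.68192918192915, 173.38278388278388) (array([420.3, 269.9]), [(18.6, -63.4), (19.1, -154.0)])
c1 82 [557.2 277.1] [ 577.  -319.7] ang from y -1.9 | c1 70 [555.2 285.3] [ 575.6 -329.1] ang from y -1.9 | 
c1 82 [565.5 259.9] [ 584.  -299.8] ang from y -1.9 | c1 70 [563.7 267.6] [ 582.8 -308.6] ang from y -1.9 | 
c1 82 [ 580.9 -319.1] [561.1 277.9] ang from y -1.9 | c1 70 [ 579.6 -328.4] [559.2 286.1] ang from y -1.9 | 
c1 82 [738.1 276.6] [575.3 271.1] ang from y 88.07 | c1 70 [741.4 284.7] [573.8 279.1] ang from y 88.07 | 
c1 82 [512.6 113.3] [501.6 293.6] ang from y -3.48 | c1 70 [509.3 116.6] [498.  302.2] ang from y -3.48 | 
c1 82 [583.  -25.7] [578.2 137.6] ang from y -1.69 | c1 70 [581.7 -26.4] [576.8 141.7] ang from y -1.69 | 
c1 
[... 294 characters left out ...]
 [ 574.4 -331.1] ang from y -1.9 | 
c2 82 [567.8 264.4] [ 586.4 -296. ] ang from y -1.9 | c2 70 [564.9 270.4] [ 584.1 -306.4] ang from y -1.9 | 
c2 82 [ 581.2 -319.1] [561.4 275.5] ang from y -1.9 | c2 70 [ 578.7 -330.2] [558.4 281.8] ang from y -1.9 | 
c2 82 [778.4 279.4] [576.1 272.8] ang from y 88.12 | c2 70 [781.7 285.9] [573.4 279. ] ang from y 88.12 | 
c2 82 [ 778.1 -219. ] [ 632.4 -220.1] ang from y 89.56 | c2 70 [ 781.4 -227.2] [ 631.4 -228.3] ang from y 89.56 | 
c2 82 [ 593.8 -293. ] [578.3 164.9] ang from y -1.95 | c2 70 [ 591.7 -303.4] [575.7 168. ] ang from y -1.95 | 
c2 82 [ 750.7 -196.2] [ 612.7 -197. ] ang from y 89.67 | c2 70 [ 753.1 -203.7] [ 611.2 -204.6] ang from y 89.67 |
```

View pics/m2.png

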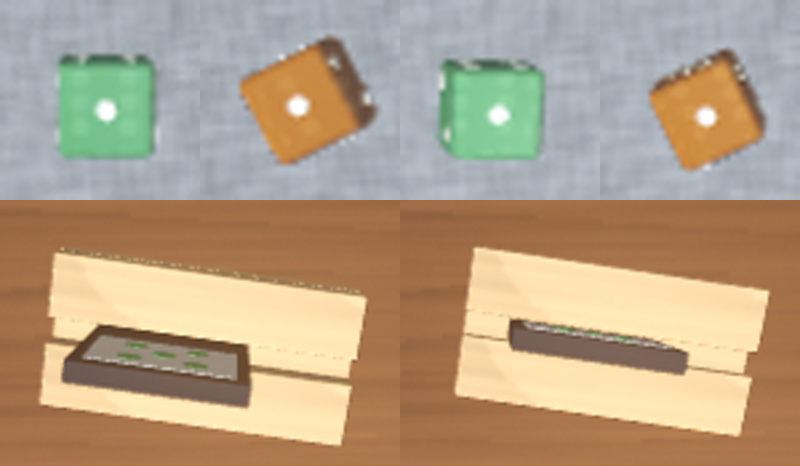

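Tiles: green die is square to the world axes, amber is rotated about 26°, and the holder lies along the stand's groove, its top strip the lower dark band in both views. The slot line is consistent between the two views (lip at z=82, board edge at z=70). Next, exact numbers for the pips, tray walls, holder top edges and dish rim.

```bash
cat > m.py <<'E'
from h import *
import pickle
D=pickle.load(open('D.pkl','rb'))
for n,a,b in [('green',(325.8,149.8),(389.2,164.6)),('amber',(228,159.6),(296.8,174))]:
    p,e=tri([ray(D['d1']['cal'],a),ray(D['d2']['cal'],b)]);print(n,p.round(1),np.round(e,2))
def lines(t,box,zs,mn):
    cal=D[t]['cal'];x0,y0,x1,y1=box;g=cv2.cvtColor(D[t]['im'],cv2.COLOR_RGB2GRAY)[y0:y1,x0:x1]
    for l in cv2.createLineSegmentDetector().detect(cv2.resize(g,None,fx=2,fy=2,interpolation=cv2.INTER_CUBIC))[0][:,0]/2+np.array([x0,y0]*2):
        if np.hypot(l[2]-l[0],l[3]-l[1])<mn: continue
        o=[]
        for z in zs:
            P=onz(ray(cal,l[:2]),z);Q=onz(ray(cal,l[2:]),z);v=Q-P;o+=[z,P[:2].round(1).tolist(),Q[:2].round(1).tolist(),round(float(np.degrees(np.arctan2(v[1],v[0]))),1)]
        print(t,l.round(0).tolist(),*o)
for t in ['d1','d2']:
    x,y=map(int,D[t]['det']['tray'][0]['xy']);lines(t,(max(0,x-130),y-90,x+130,y+90),[30],80)
for t in ['h1','h2']:
    x,y=map(int,D[t]['det']['stand'][0]['xy']);lines(t,(x-65,y-40,x+65,y+40),[97,28],40)
for t in ['c1','c2']:
    x,y=map(int,D[t]['det']['dish'][0]['xy']);im=D[t]['im'];x0,y0=x-75,max(0,y-75)
    g=cv2.cvtColor(im[y0:y+75,x0:x+75],cv2.COLOR_RGB2HSV);m=((g[:,:,1]<45)&(g[:,:,2]>90)).astype(np.uint8)*255
    c=max(cv2.findContours(m,0,1)[0],key=cv2.contourArea)[:,0]+[x0,y0]
    for z in (90,100):
        P=np.array([onz(ray(D[t]['cal'],p),z)[:2] for p in c],np.float32);print(t,z,'rim',[np.round(v,1) for v in cv2.minEnclosingCircle(P)],np.round(cv2.fitEllipse(P)[:2],1).tolist())
E
python3 m.py
```

```text
green [430.1 169.5  26.5] [0.04 0.04]
amber [420.1 269.7  27.8] [0.1 0.1]
d1 [195.0, 224.0, 368.0, 214.0] 30 [351.7, 308.2] [363.0, 125.0] -86.5
d1 [176.0, 101.0, 195.0, 224.0] 30 [478.2, 316.4] [351.9, 308.7] -176.5
d1 [187.0, 230.0, 167.0, 102.0] 30 [344.8, 317.0] [477.6, 325.2] 3.5
d1 [375.0, 220.0, 182.0, 231.0] 30 [356.5, 116.8] [343.9, 322.2] 93.5
d1 [364.0, 89.0, 177.0, 102.0] 30 [488.9, 132.4] [477.6, 315.7] 93.5
d1 [181.0, 99.0, 368.0, 87.0] 30 [479.5, 311.9] [490.8, 129.4] -86.5
d1 [377.0, 226.0, 374.0, 88.0] 30 [349.6, 114.9] [489.7, 123.5] 3.5
d1 [160.0, 103.0, 180.0, 231.0] 30 [476.5, 332.6] [344.0, 324.4] -176.5
d1 [243.0, 234.0, 376.0, 226.0] 30 [340.4, 257.5] [349.0, 115.9] -86.5
d1 [373.0, 79.0, 159.0, 93.0] 30 [498.2, 124.8] [485.6, 332.1] 93.5
d1 [366.0, 213.0, 363.0, 91.0] 30 [364.1, 126.3] [487.4, 133.7] 3.4
d1 [366.0, 90.0, 369.0, 211.0] 30 [488.6, 130.9] [366.2, 123.4] -176.5
d2 [259.0, 234.0, 423.0, 224.0] 30 [352.4, 312.6] [363.7, 128.9] -86.5
d2 [256.0, 240.0, 243.0, 120.0] 30 [345.1, 316.9] [477.6, 325.1] 3.5
d2 [247.0, 119.0, 259.0, 233.0] 30 [478.3, 320.6
[... 1367 characters left out ...]
.6] [383.9, -270.7] -98.2
h2 [386.0, 147.0, 322.0, 137.0] 97 [415.6, -233.7] [424.0, -175.6] 81.8 28 [409.0, -247.3] [419.2, -176.9] 81.8
h2 [418.0, 115.0, 308.0, 98.0] 97 [443.5, -260.8] [457.5, -163.8] 81.8 28 [442.9, -280.2] [459.9, -162.5] 81.8
h2 [328.0, 129.0, 377.0, 136.0] 97 [431.0, -181.5] [424.7, -225.4] -98.1 28 [427.7, -184.0] [420.1, -237.2] -98.1
c1 90 rim [array([680.5,  42. ]), np.float64(63.5)] [[679.2, 42.1], [121.6, 126.6]]
c1 100 rim [array([679.1,  41. ]), np.float64(61.9)] [[677.9, 41.0], [118.6, 123.5]]
c2 90 rim [array([679.7,  40.6]), np.float64(63.3)] [[679.7, 40.6], [125.4, 125.5]]
c2 100 rim [array([679.3,  41.1]), np.float64(61.8)] [[679.3, 41.0], [122.2, 122.4]]
```

All checks hold: die tops z≈26–28, rim radius 62, holder length 59 at z=97, tray inner length 194.7, slot 11 mm wide. Pick amber first: descend shifted towards the tray centre to clear the walls, centre the die with a first grab, then regrip near its top so the fingertips stay above the dish rim at release.

```bash
cat > pick.py <<'E'
from h import *
def st(m): s=bot.observe();print(m,round(s['time'],2),s['tcp_pos'].round(1),'w',round(s['width']*93,1),'gf',round(s['grasp_force'],1),'F',s['force'].round(1))
def pick(xy,yaw,shift):
    c=np.array(xy)+shift*np.array([np.cos(yaw),np.sin(yaw)])
    bot.move_to([*c,70],down(yaw))
    hit=bot.move_straight([*c,9.5],vel=80,max_force=8);st(f'down hit={hit}')
    if hit: bot.move_straight([*c,70]);return False
    bot.grab(10);st('centred')
    bot.gripper_open();bot.move_straight([*c,20.5],vel=60);bot.grab(15);st('regrip')
    bot.move_straight([*c,150],vel=200);st('up');return True
E
python3 - <<'E'
from pick import *
print(pick((420.1,269.7),np.radians(-64.5),20))
save(bot.grab_frame('wrist'),'a1')
E
```

```text
down hit=False 9.88 [429.1 251.8   9.9] w 93.1 gf 0.0 F [ 0.1 -0.1 -0. ]
centred 11.33 [428.7 251.7   9.5] w 0.2 gf 0.0 F [0.6 0.9 0.3]
regrip 14.59 [428.7 251.7  20.5] w 0.3 gf 0.0 F [ 0.5 -0.6  0.6]
up 15.39 [428.  251.3 148.7] w 0.2 gf 0.0 F [ 0.3 -0.3 -0.5]
True
```

View pics/a1.png

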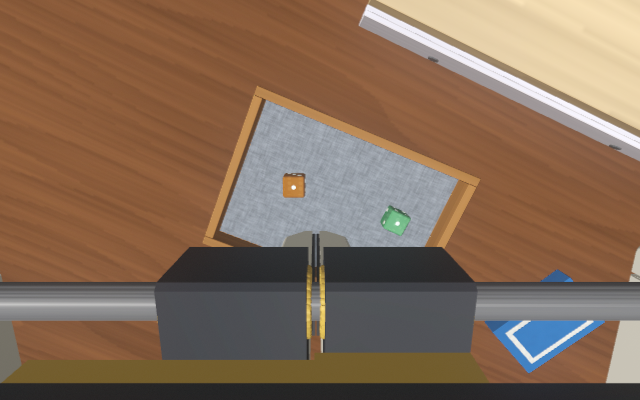

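The gripper is shut on nothing. Amber shows at (293,187) and green at (397,221). I'll compare that with what the calibration predicts before the next move.

Run:
```python
from h import *
cal=bot.get_calibration('wrist');s=bot.observe()
print(s['tcp_pos'],R.from_quat(np.roll(s['eef_rot'],-1)).as_matrix().round(2).tolist())
for p in [(420.1,269.7,26),(430.1,169.5,26),s['tcp_pos'],(428,251,26)]: print(p,proj(cal,np.array(p)).round(0))
for n,x in [('amber',(293,187)),('green',(397,224))]: print(n,onz(ray(cal,x),26).round(1))
T=np.array(cal['world_from_camera']);print(T.round(2).tolist())
```

```text
[427.63927355 251.1463834  148.07275347] [[0.9, 0.43, -0.0], [0.43, -0.9, -0.0], [-0.0, -0.0, -1.0]]
(420.1, 269.7, 26) [293. 186.]
(430.1, 169.5, 26) [397. 223.]
[427.63927355 251.1463834  148.07275347] [316. 233.]
(428, 251, 26) [316. 187.]
amber [419.3 269.6  26. ]
green [429.  168.7  26. ]
[[0.43, -0.88, -0.22, 487.95], [-0.9, -0.42, -0.1, 280.27], [0.0, 0.24, -0.97, 338.69], [0.0, 0.0, 0.0, 1.0]]
```

The prediction matches (293,186), so the die never moved although the closing line ran through it. I'll repeat the low grasp, centred further along, and photograph it before and after closing.

Run:
```python
from pick import *
bot.gripper_open()
yaw=np.radians(-64.5);c=np.array([419.8,269.7])+20*np.array([np.cos(yaw),np.sin(yaw)])
print(bot.move_straight([*c,9],vel=120,max_force=8));st('low')
T=[]
def snap():
    for cam in ['wrist','scene','top']:
        im=bot.grab_frame(cam);cal=bot.get_calibration(cam);p=proj(cal,bot.observe()['tcp_pos']).astype(int)
        print(cam,p); h=(100,66) if cam=='wrist' else (60,40)
        x=min(max(p[0],h[0]),640-h[0]);y=min(max(p[1],h[1]),400-h[1])
        T.append(cv2.resize(im[y-h[1]:y+h[1],x-h[0]:x+h[0]],(264,176),interpolation=cv2.INTER_CUBIC))
snap();bot.grab(10);st('closed');snap()
save(np.vstack([np.hstack(T[:3]),np.hstack(T[3:])]),'m3')
```

```text
False
low 18.24 [429.2 252.    9.9] w 92.4 gf 0.0 F [-0.1  0.8  0.4]
wrist [315 232]
scene [446 216]
top [233 253]
closed 19.84 [428.4 251.6   9. ] w 0.5 gf 0.0 F [-0.9 -1.   0. ]
wrist [315 232]
scene [445 216]
top [233 253]
```

View pics/m3.png

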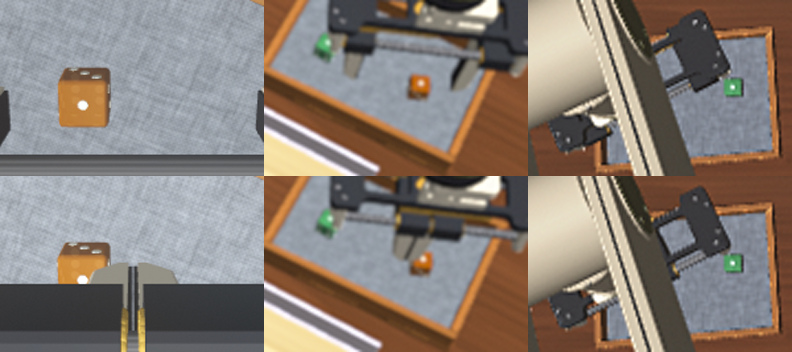

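Low open and closed views: the die stays at wrist (278,240) while the fingers close beside it. In the scene crop the closed tips at about (451,213) sit just short of the die at (457,215). I'll put numbers on that offset.

Run:
```python
from h import *
s=bot.observe();w=bot.get_calibration('wrist');sc=bot.get_calibration('scene')
print('tcp',s['tcp_pos'].round(1))
for z in (26,16,9): print(z,'wrist',onz(ray(w,(315-100+83*200/264,232-66+101*200/264)),z).round(1),'scene',onz(ray(sc,(457,214.5)),z).round(1))
im=cv2.imread('pics/m3.png')
for cam in ['wrist','scene','top']:
    im=bot.grab_frame(cam);print(cam,[(r['xy'],round(r['confidence'],2)) for r in bot.spot_point('die_amber_center',cam)[:2]])
    if cam!='top':
        x,y=(255,180) if cam=='wrist' else (420,180)
        save(cv2.resize(im[y:y+100,x:x+133 if cam=='wrist' else x+80],(532,400) if cam=='wrist' else (320,400),interpolation=cv2.INTER_CUBIC),'z'+cam)
a=np.hstack([cv2.resize(cv2.imread('pics/zwrist.png'),(480,400)),cv2.imread('pics/zscene.png')]);cv2.imwrite('pics/m4.png',a)
def p(c,q): return proj(c,np.array(q)).round(1)
for q in [(419.8,269.7,26),(419.8,269.7,16),s['tcp_pos']]: print(q,'wrist',p(w,q),'scene',p(sc,q))
```

```text
tcp [428.4 251.7   9. ]
26 wrist [420.5 269.6  26. ] scene [421.8 271.4  26. ]
16 wrist [416.6 269.   16. ] scene [415.4 271.   16. ]
9 wrist [413.9 268.6   9. ] scene [410.9 270.7   9. ]
wrist [([276.8, 235.6], 0.88)]
scene [([457.3, 216.7], 0.41)]
top [([335.2, 199.0], 0.73), ([340.7, 263.4], 0.71)]
(419.8, 269.7, 26) wrist [277.2 243.6] scene [456.7 213.5]
(419.8, 269.7, 16) wrist [279.1 237. ] scene [455.6 215.7]
[428.39921038 251.6588504    8.991     ] wrist [315.7 232.8] scene [445.9 216.1]
```

View pics/m4.png

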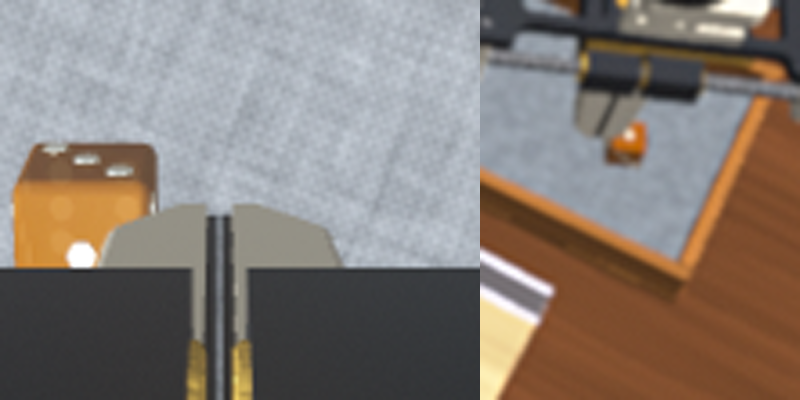

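The closed fingers overlap the die in plan without touching it, so the real fingertips seem to end well above the reported TCP. I'll check by touching the tray floor (z=6) gently.

Run:
```python
from pick import *
yaw=np.radians(-64.5);c=np.array([419.8,269.7])+50*np.array([np.cos(yaw),np.sin(yaw)])-20*np.array([.9,.43])
bot.move_straight([428.4,251.7,30],vel=100)
bot.move_straight([*c,30],vel=100);bot.move_straight([*c,9],vel=60)
hit=bot.move_straight([*c,-20],vel=20,max_force=4);st(f'hit {hit}')
bot.move_straight([*c,30],vel=100);st('up')
```

```text
hit True 22.88 [423.2 215.9 -17.8] w 0.5 gf 2.8 F [-1.4 -0.9  4.8]
up 23.51 [423.1 215.9  29.7] w 0.7 gf 0.0 F [ 0.   1.1 -0.3]
```

Contact came at TCP z=-17.8, so the fingertips really end about 23.5 mm above the reported TCP. I'll use tip height = TCP z + 23.5 from here on and redo amber.

```bash
cat > pick.py <<'E'
from h import *
TO=23.5
def st(m): s=bot.observe();print(m,round(s['time'],2),s['tcp_pos'].round(1),'w',round(s['width']*93,1),'gf',round(s['grasp_force'],1),'F',s['force'].round(1))
def pick(xy,yaw,shift):
    c=np.array(xy)+shift*np.array([np.cos(yaw),np.sin(yaw)])
    bot.gripper_open();bot.move_to([*c,40-TO],down(yaw))
    hit=bot.move_straight([*c,16-TO],vel=50,max_force=8);st(f'down hit={hit}')
    if hit: bot.move_straight([*c,70]);return False
    bot.grab(15);st('grab')
    bot.move_straight([*c,150-TO],vel=250);st('up')
    return bot.observe()['width']*93>15
def place(xy,yaw):
    bot.move_to([*xy,140-TO],down(yaw));st('over dish')
    hit=bot.move_straight([*xy,102-TO],vel=80,max_force=6);st(f'lower {hit}')
    bot.gripper_open();bot.move_straight([*xy,150-TO],vel=250);st('placed')
E
python3 - <<'E'
from pick import *
s=bot.observe();w=bot.get_calibration('wrist');M=R.from_quat(np.roll(s['eef_rot'],-1)).as_matrix()
print('tip front edge predicted row',proj(w,s['tcp_pos']+M@[7.5,0,-TO]).round(1),'seen ~(316,231)')
ok=pick((419.8,269.7),np.radians(-64.5),20)
im=bot.grab_frame('wrist');print(ok,[(r['xy'],r['confidence']) for r in bot.spot_point('die_amber_center','wrist')[:1]])
if ok: place((679.2,41+18),np.radians(-90))
E
```

```text
tip front edge predicted row [315.8 234.1] seen ~(316,231)
down hit=False 25.89 [428.3 251.5  -7.7] w 93.0 gf 0.0 F [-1.  -0.3  0.3]
grab 27.02 [428.4 251.6  -7.5] w 19.8 gf 15.0 F [-0.3 -0.1 -1.1]
up 27.7 [427.8 251.4 125.3] w 19.3 gf 15.0 F [ 0.2 -0.1 -1. ]
True [([313.8, 247.7], 0.93)]
over dish 29.01 [678.5  60.2 116.3] w 19.6 gf 15.0 F [-0.2  0.2 -0. ]
lower False 29.63 [678.9  59.   78.1] w 19.7 gf 15.0 F [-0.3  0.4 -0.2]
placed 31.21 [680.9  59.  129.3] w 92.7 gf 0.0 F [-0.4  1.  -0.5]
```

Run:
```python
from pick import *
def where(q,z):
    for cam in ['scene','wrist']:
        bot.grab_frame(cam);cal=bot.get_calibration(cam)
        print(q,cam,[(np.round(r['xy'],0),round(r['confidence'],2),onz(ray(cal,r['xy']),z).round(1)) for r in bot.spot_point(q,cam)[:2]])
where('die_amber_center',85)
ok=pick((429.6,169.3),np.radians(-90),-28)
print(ok)
if ok:
    place((679.2,41-18),np.radians(-90))
    where('die_amber_center',85);where('die_green_center',85);where('dish',70)
    save(bot.grab_frame('scene'),'s5')
    im=cv2.imread('pics/s5.png');cv2.imwrite('pics/s5c.png',cv2.resize(im[80:300,180:480],(750,550),interpolation=cv2.INTER_CUBIC))
```

```text
die_amber_center scene [(array([315., 244.]), 0.5, array([678.1,  65.3,  85. ]))]
die_amber_center wrist [(array([317., 211.]), 0.67, array([679.8,  58.6,  85. ]))]
down hit=False 33.42 [429.4 197.2  -7.8] w 92.8 gf 0.0 F [ 0.1 -0.6  0.2]
grab 34.55 [429.6 197.3  -7.5] w 20.0 gf 15.0 F [-0.   0.3  0.1]
up 35.23 [429.  197.1 125.2] w 19.8 gf 15.0 F [ 0.7 -1.1 -1.5]
True
over dish 36.4 [678.3  24.1 115.9] w 19.9 gf 15.0 F [-1.4  1.4 -0. ]
lower False 37.02 [678.9  23.1  78.1] w 20.0 gf 15.0 F [ 1.9 -0.6 -0.7]
placed 38.6 [680.9  22.9 129.2] w 93.5 gf 0.0 F [-0.5  0.4  0.1]
die_amber_center scene [(array([312., 243.]), 0.42, array([680.3,  60.4,  85. ]))]
die_amber_center wrist [(array([261., 211.]), 0.98, array([679.5,  60.2,  85. ]))]
die_green_center scene []
die_green_center wrist [(array([319., 213.]), 0.65, array([678.1,  21.2,  85. ]))]
dish scene [(array([305., 243.]), 0.78, array([682.7,  44.4,  70. ]))]
dish wrist [(array([289., 208.]), 0.93, array([678.4,  42.3,  70. ]))]
```

Both dice lie in the dish: amber at about (680,60), green at (678,21), dish at (679,42). Next, the holder.

Run:
```python
from pick import *
c=[423.9,-205.0]
for y in (-8.2,171.8):
    q=bot.inverse_kinematics([*c,100],down(np.radians(y)));q2=bot.inverse_kinematics([574.7,37.6,140],down(np.radians(y+10.1)));print(y,None if q is None else np.round(q,2),None if q2 is None else np.round(q2,2))
q0=bot.observe()['qpos'];best=None
for y in (-8.2,171.8):
    q=bot.inverse_kinematics([*c,100],down(np.radians(y)))
    if q is not None and (best is None or np.abs(q-q0).max()<best[0]): best=(np.abs(q-q0).max(),y)
y=best[1];print('yaw',y)
bot.move_to([*c,115-TO],down(np.radians(y)))
hit=bot.move_straight([*c,46-TO],vel=100,max_force=8);st(f'down {hit}')
if not hit:
    bot.grab(45);st('grab');bot.move_straight([*c,130-TO],vel=120);st('lift')
    bot.move_straight([*c,160-TO],vel=150)
    im=bot.grab_frame('scene');save(im,'s6');a=cv2.imread('pics/s5.png')[80:300,180:480];b=cv2.imread('pics/s6.png')[60:280,180:480]
    bot.grab_frame('wrist');print([(np.round(r['xy']),r['confidence']) for r in bot.spot_point('holder_mid','wrist')[:2]])
    cv2.imwrite('pics/m6.png',cv2.resize(np.hstack([a,b]),(800,293),interpolation=cv2.INTER_CUBIC))
```

```text
-8.2 [-0.56 -0.16  1.95 -0.    1.35 -0.42] [-0.02  0.1   1.62 -0.    1.42 -0.06]
171.8 None None
yaw -8.2
down False 41.79 [ 424.3 -205.2   23. ] w 92.9 gf 0.0 F [0.5 0.5 0.4]
grab 43.07 [ 423.9 -205.    22.5] w 8.1 gf 45.0 F [ 0.2  0.2 -0.1]
lift 43.92 [ 423.4 -204.7  105.7] w 7.7 gf 45.0 F [ 0.1  0.2 -0.1]
[]
```

View pics/m6.png

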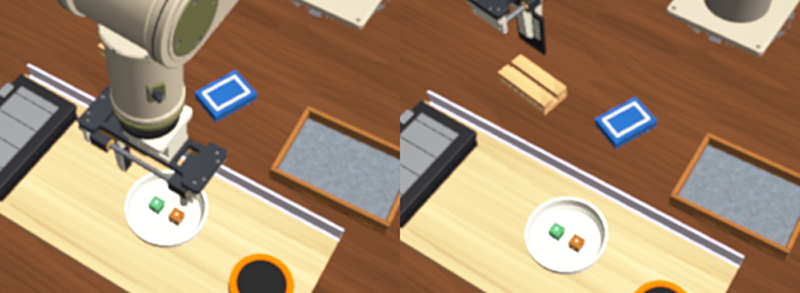

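The holder is held upright, clear of the stand, and both dice sit in the dish at (560,232) in the right tile. Next, insert it with guarded force.

```bash
cat > ins.py <<'E'
from pick import *
u=np.radians(1.9);ax=np.array([np.cos(u),np.sin(u)]);t=np.array([574.7,37.6])
bot.move_to([*t,112],down(u));st('above')
ok=False
for dx in (0,-1.5,1.5,-3,3):
    p=t+dx*ax
    bot.move_straight([*p,97],vel=80)
    hit=bot.move_straight([*p,66.5],vel=35,max_force=6);s=bot.observe();st(f'dx {dx} hit {hit}')
    if not hit or s['tcp_pos'][2]<67.5: ok=True;break
print('ok',ok)
if ok:
    hit=bot.move_straight([*p,58],vel=12,max_force=14);st(f'press {hit}');bot.dwell(0.4);st('hold')
E
python3 ins.py
```

```text
above 45.52 [574.4  36.6 111.9] w 7.4 gf 45.0 F [ 0.  -0.5 -0.5]
dx 0 hit False 46.89 [574.9  37.6  66.8] w 8.0 gf 45.0 F [-0.4 -0.3 -0.2]
ok True
press True 47.28 [575.   37.6  64.5] w 7.6 gf 45.0 F [-1.9 -0.3  5.3]
hold 47.68 [575.1  37.6  64.5] w 7.9 gf 45.0 F [-1.   0.1  5.7]
```

Bottom contact is at TCP z=64.5, exactly as predicted for the foot at 54. Increase the press a little and verify.

Run:
```python
from pick import *
p=[574.7+.0,37.6]
for z in (64,63.5,63,62.5):
    bot.move_straight([*p,z],vel=5,max_force=15);bot.dwell(0.3);st(z)
    if bot.observe()['force'][2]>11: break
for cam in ('scene','top'):
    im=bot.grab_frame(cam);cal=bot.get_calibration(cam);save(im,'f'+cam)
    for q,z in (('holder_foot',54),('dish',70),('die_green_center',85),('die_amber_center',85)):
        print(cam,q,[(np.round(r['xy']),round(r['confidence'],2),onz(ray(cal,r['xy']),z).round(0)) for r in bot.spot_point(q,cam)[:1]])
st('now')
im=cv2.imread('pics/fscene.png');cv2.imwrite('pics/m7.png',cv2.resize(im[120:300,200:440],(800,600),interpolation=cv2.INTER_CUBIC))
```

```text
64 48.26 [575.1  37.6  64.5] w 7.7 gf 45.0 F [-1.7 -0.   5.1]
63.5 48.81 [575.1  37.6  64.5] w 8.0 gf 45.0 F [-3.4 -0.4  9.1]
63 49.36 [575.1  37.6  64.4] w 7.7 gf 45.0 F [-5.4  0.3 12.9]
scene holder_foot [(array([329., 208.]), 0.74, array([579.,  35.,  54.]))]
scene dish [(array([309., 242.]), 0.66, array([676.,  49.,  70.]))]
scene die_green_center [(array([298., 232.]), 0.55, array([676.,  21.,  85.]))]
scene die_amber_center [(array([192., 186.]), 0.58, array([ 712., -229.,   85.]))]
top holder_foot []
top dish []
top die_green_center []
top die_amber_center []
now 49.86 [575.1  37.6  64.5] w 8.0 gf 45.0 F [-5.5 -0.2 13.4]
```

View pics/m7.png

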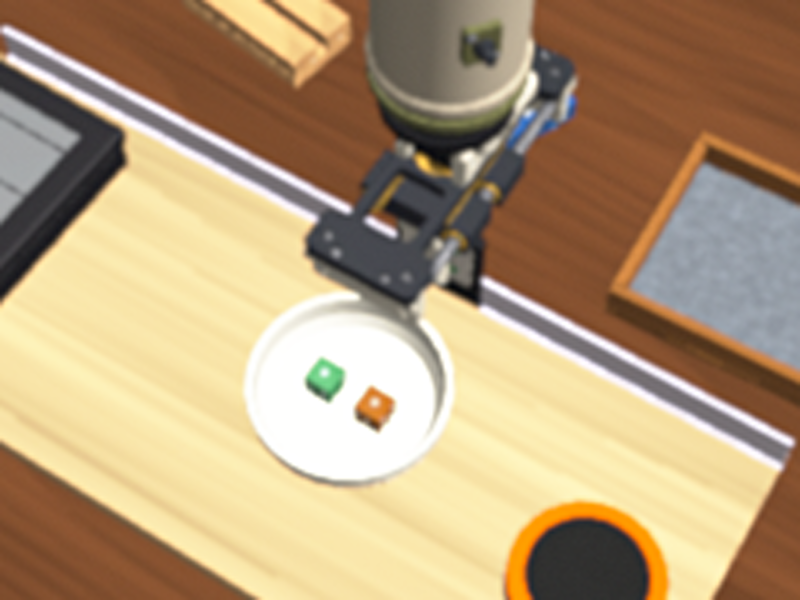

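The holder stands in the slot at (465,270), in front of the dish with both dice in it at (325,378) and (374,408). It is pressed down with 13 N at 45 N grip. Handing in.

```bash
python3 -c "
from workcell import bot
print(bot.sign_off())"
```

```text
the job is handed in; nothing more can be done
None
```

I handed the job in at about 50 s with both dice in the white dish, let go from about 16 mm above its floor because the open fingers can't fit inside the rim, and the label holder home in the slot in front of the dish, still gripped and pressed down with about 13 N; I have not seen the verdict.

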